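Load the sloping counter crate and close up the goods with its keeper

TASK

Load the sloping counter crate from front to back: the wrapped cheese block crosswise at the front lip, the green-and-white carton crosswise behind it, and the red-lidded olive jar at the back, each set down gently and square on the sloping floor. Then slide the wooden keeper board down the slope by its tab until it bears firmly on the jar (a push of about 10 N, never a hard one) and holds all three tight against the lip with no gaps, and let go. Keep the jar from toppling and leave everything else on the table where it stands.

Things in the scene. Friction and masses are not known exactly. Their poses are not given: they have to be found in the camera images.
- crate: Pale wooden crate, fixed, floor sloping 25 degrees up away from you. Origin: middle of the floor's front edge, 30 mm above the table. x runs up the slope along the floor, y left across, z square to the floor (leans to the robot). Inside 160 mm wide, sides 48 mm high, 10 mm thick. Front lip: a rail 24 mm high, clamped with its inner face anywhere from x = 0 to 14 mm.
- header (a point): Middle of the top edge of the crate's header board (black slate panel), the crate's back wall: inner face at crate x = 316 mm, 180 mm wide, 190 mm high along crate z, so it overhangs the back of the crate. A tool held upright cannot get in there; lean it with the crate's z. Axes as the crate's.
- keeper (a joint): Slide of the keeper board, m: its lower face, a cork strip 8 to 30 mm above the floor, is at crate x = 0.261 - value; grows down the slope to 0.125; starts 0.003 to 0.018. Board 16 mm thick with cork, right across the crate, 58 mm high, shoes on the walls to 60 mm. Drags about 4 N, stays where left. Pushed down, it closes the gaps between the goods and comes to a firm stop, to be found by feel.
- keeper_tab (a point): Middle of the top of the keeper's dark grip tab, 96 mm above the crate floor; axes as the crate's. Tab 40 mm along crate y, 14 mm along crate x, 38 mm clear above the board, its middle at crate x = 0.271 - joint value. The header is only 38 mm behind it at joint 0: pinch it along crate y with the tool leaning 10 to 15 degrees more to the robot than the crate's z to clear the header.
- cheese_block: White wrapped cheese block, 113 (x) x 65 (y) x 48 mm high, 0.23 kg. Origin under the middle; the wrapper's tail makes the solid part run from x = -55 to +33 mm, y = -32 to +31 mm, z to 45 mm, sides rounded. Grasp across y (63 mm) at x about -10 mm. Lies flat, its x crosswise in the crate, either way round.
- carton: Green-and-white carton, 66 (x) x 142 (y) x 73 mm high, 0.1 to 0.25 kg. Origin: centre of its underside. Grasp across x (66 mm).
- jar: Olive jar with a red lid, round, 62 mm diameter, 86 mm high (lid 56 mm wide from 75 mm up), 0.25 to 0.45 kg, stands upright. Origin: centre of its underside. Glass: do not topple it (lean over 57 degrees), bang it into the crate, or press the keeper on it with more than 35 N; 5 N is the least.
- red_wheel: Bystander: small red cheese wheel, 120 mm across, 48 mm high, origin underneath.
- yellow_wheel: Bystander: small yellow cheese wheel, 110 mm across, 50 mm high, origin underneath.
- brown_wheel: Bystander: small brown cheese wheel, 110 mm across, 45 mm high, origin underneath.
- wedge: Bystander: pale wrapped cheese wedge, 93 x 120 x 58 mm, origin underneath.
- mill: Bystander: wooden pepper mill, 58 mm across, 170 mm high, origin underneath.
- card_yellow: Bystander: yellow price card in a wooden foot, 24 x 62 x 59 mm, origin underneath.
- card_white: Bystander: white price card in a wooden foot, 21 x 62 x 59 mm, origin underneath.
- honey: Bystander: honey jar with a white lid, 60 mm across, 99 mm high, origin underneath.

How it is judged (in metres and radians):
On the way:
1. the keeper is pressed on the jar with at least 5 N and the press reaches the cheese block at the lip (2.5 N) (x of jar in the frame of keeper_tab above -0.045 m and x of jar in the frame of carton between -0.064 and 0.064 m and y of carton in the frame of cheese_block between -0.068 and 0.068 m and contact force between keeper and jar above 5 N and contact force between carton and cheese_block above 2.5 N), for 0.1 s.
At the end, for the whole second after the job is handed in: Block in front, carton next, jar at the back, all flat on the crate floor (within 7 degrees, 8 mm), block and carton crosswise within 11 and 8 degrees, pressed together against the lip with gaps of no more than some 5 mm between them and before the keeper; all released and at rest (x of jar in the frame of keeper_tab above -0.045 m and x of jar in the frame of carton between -0.064 and 0.064 m and y of carton in the frame of cheese_block between -0.068 and 0.068 m and x of cheese_block in the frame of crate between 0.022 and 0.06 m and y of cheese_block in the frame of crate between -0.06 and 0.06 m and z of cheese_block in the frame of crate between -0.006 and 0.008 m and angle between the z axis of each of cheese_block, carton, jar and the z axis of crate, either way round below 0.12 rad and angle between the x axis of cheese_block and the y axis of crate, either way round below 0.2 rad and x of carton in the frame of crate between 0.085 and 0.125 m and y of carton in the frame of crate between -0.03 and 0.03 m and z of carton in the frame of crate between -0.006 and 0.008 m and angle between the y axis of carton and the y axis of crate, either way round below 0.15 rad and x of jar in the frame of crate between 0.14 and 0.185 m and y of jar in the frame of crate between -0.055 and 0.055 m and z of jar in the frame of crate between -0.006 and 0.008 m and linear speed of each of jar, carton, cheese_block below 0.01 m/s); the robot touches nothing.
It fails at once if the jar topples (angle between jar's own z axis and vertical above 1 rad).
It fails at once if the keeper presses the jar with more than 35 N (contact force between keeper and jar above 35 N).
It fails at once if the jar is dropped or banged into the crate (over 120 N) (contact force between jar and crate above 120 N).
It fails at once if a bystander is moved more than 30 mm (distance of any of red_wheel, yellow_wheel, brown_wheel, wedge, mill, card_yellow, card_white, honey from where it was at the start of the episode above 0.03 m).
It also fails if it takes over 72 s, if anything falls off the work surface, if the arm or the gripper's body presses on something with over 40 N, if the wrist force passes 120 N, or if a joint passes its speed limit or range.

ROBOT

A 6-joint arm with a two-finger parallel gripper is mounted at the origin on a cart in front of the work surface, level with it; the furniture and walls round the work are solid. World frame = base frame: x ahead of the robot, y to its left, z up, the work surface at z = 0. Lengths are in mm, angles in rad, forces in N, time in s.
With the tool pointing down it reaches from about 300 to 1000 mm from the base axis. Payload 5.1 kg.
Tool frame: the origin (TCP) lies at the centre of the arm's flange, where the gripper is bolted on; the fingertips stand 190 mm ahead of it and the grasp point (between the pads) lies 171 mm ahead of it (ctrl.tips_ahead is the distance from the TCP to the fingertips, in mm); z points along the fingers, y is the line along which they close (so a half turn about z gives the same grasp; the last joint's range is limited). The gripper opens to 95 mm and grips with 3 to 60 N. Pads are 20 mm wide; open, the fingers measure 119 mm over their backs; the gripper's body (75 mm by 180 mm) begins 59 mm behind the grasp point.
Start: joints at [1.253, 0.124, 1.65, -0, 1.367, -0.083], TCP at [151.244, 632.148, 404.756] pointing down, gripper open.
Joint ranges: [-2.61, 2.61], [-1.02, 2.33], [0.03, 2.71], [-1.35, 4.49], [0.32, 2.68], [-2.91, 2.91]. Speed limits (rad/s): [2.57, 2.57, 3.14, 3.14, 3.14, 3.14].

INTERFACE

Orientations are given as a unit quaternion [w, x, y, z].
In Python, from rig import monitor, vision, ticket, ctrl gives the robot as it stands.
- The arm moves only by the tool step_arm, never from a script. Its argument "moves" is a list of rows, each an object with "offset": the shift along the world's x, y, z in mm, a list of three; "rot": the turn, a rotation vector about the world's x, y, z in degrees, a list of three. In form: [{"offset": [x, y, z], "rot": [rx, ry, rz]}, ...]. A call has 1 to 10 rows; each row is the pose to reach, as a shift and turn from the pose commanded when the call began; what a row does not reach only later rows make up. A row lasts 1/8 s, in which the tool goes at most 62.5 mm and 10.7 degrees, less where a joint would pass 70% of its speed; a pose out of reach is approached as far as the arm can. A call with a gripper value outside its range is refused whole. "gripper" is the closure, from -1 (fully open) to 1 (shut), set as the call begins (left out, the last holds). The fingers move at their own pace and stop on an object; "newtons" is the grip in N (left out, the last holds). Time passes only in rows, so rows that repeat a pose let the fingers close. It gives the time, the measured TCP pose, the force, the opening and the grip force at its end, in the units of the state.
- monitor.state(): the state, without advancing time (a new reading comes with each control period).
- vision.capture(name): name is "scene" or "top" or "wrist"; returns the picture (384x512x3 uint8, red, green, blue); there is no depth.
- vision.camera_model(name): a dict with "K" (3x3 intrinsics, pixels), "origin" and "rotation" of the camera in the world. Camera axes: x right, y down, z forward; pixel columns grow to the right and rows downward; lengths in mm; the calibration is good to about 2 mm. A picture is of the moment at which its call begins: read the wrist's pose just before it. camera_model takes no time and is no camera call; for the wrist camera it gives the pose at the moment of the call.
- ticket.sign_off(): hands the job in; it is judged then, once.
The state is a dict: "time_s": time; "joint_pos": joint angles; "qvel": joint speeds; "effort": joint torques, N m; "eef_pos": TCP position; "tcp_rot": TCP orientation; "contact_force": force on the tool from outside, world axes, zero at the start; "torque": the same for the moment, N m; "gripper_width": opening from 0.0 (shut) to 1.0 (fully open); "grip_force": force on a finger pad.
Only numpy, scipy, OpenCV 4.12 (cv2) and the standard library are available. Lean on these libraries where they do the work, as an engineer would, in place of code of your own. Each camera call takes 0.05 s, during which the arm holds its last target. There are 200 camera calls.

## Working session

There is one attempt and no reset: what is moved stays moved. The work goes in short steps, Python scripts to look and compute and a tool call to move; the robot and the scene stay as the last step left them, time stands still between calls to the robot, and variables do not carry over. Pictures are saved under pics/ and viewed, at most 10 in all, crops included, and the job is handed in when it is done.

Besides the shell and the picture viewer there is one more tool, called after ">>>" by a JSON object that holds its "op" and its "data". step_arm: Moves the arm, as the interface text tells. Its arguments: {"type":"object","properties":{"moves":{"type":"array"},"gripper":{"type":"number"},"newtons":{"type":"number"}},"required":["moves"]}

```bash
mkdir -p pics; ls
python3 - <<'E'
from rig import monitor, vision, ticket, ctrl
import cv2, json
for n in ("scene","top"):
    im=vision.capture(n); cv2.imwrite(f"pics/{n}0.png",cv2.resize(im[:,:,::-1],(800,600),interpolation=cv2.INTER_CUBIC)); 
    cv2.imwrite(f"{n}_raw.png",im[:,:,::-1])
    m=vision.camera_model(n); print(n,m)
print(vision.camera_model("wrist"))
print(monitor.state())
E
```

```text
pics
scene {'K': array([[408.4980774 ,   0.        , 252.30525471],
       [  0.        , 408.4980774 , 193.16229463],
       [  0.        ,   0.        ,   1.        ]]), 'origin': array([-333.84049384, -427.03802512, 1073.48152715]), 'rotation': array([-0.33497547,  0.77474025, -0.48890654,  0.22031655])}
top {'K': array([[450.73253584,   0.        , 261.87055858],
       [  0.        , 450.73253584, 184.63772698],
       [  0.        ,   0.        ,   1.        ]]), 'origin': array([ 358.3253388 ,  -29.12930043, 1552.67335926]), 'rotation': array([-0.04737197,  0.71087419, -0.70004576,  0.04847379])}
{'K': array([[274.94048007,   0.        , 255.93731538],
       [  0.        , 274.94048007, 190.85253223],
       [  0.        ,   0.        ,   1.        ]]), 'origin': array([ 76.33450248, 650.04850763, 383.30958838]), 'rotation': array([0.10613163, 0.77765468, 0.61415211, 0.08250128])}
{'time_s': 0.1, 'joint_pos': array([ 1.25341745e+00,  1.24417093e-01,  1.65153707e+00,  1.71219730e-05,
        1.36749208e+00, -8.25635727e-02]), 'qvel': array([ 5.39167158e-04, -1.67146081e-03, -2.32922879e-03,  7.51723461e-04,
       -9.69234296e-05, -4.80824203e-04]), 'effort': array([ 6.43814637e-04, -4.18879509e+01, -3.61095822e+01,  7.77688692e-02,
        4.61223442e-02, -6.80315384e-05]), 'eef_pos': array([151.16318739, 631.94352968, 403.62461076]), 'tcp_rot': array([-1.92315388e-04,  1.17139777e-01,  9.93115005e-01, -9.06659758e-04]), 'contact_force': array([ 0.32177674,  0.29132567, -0.57034   ]), 'torque': array([-0.04011091,  0.00332845, -0.00329812]), 'grip_force': 0.0, 'gripper_width': 1.0042978211815161}
```

View pics/scene0.png

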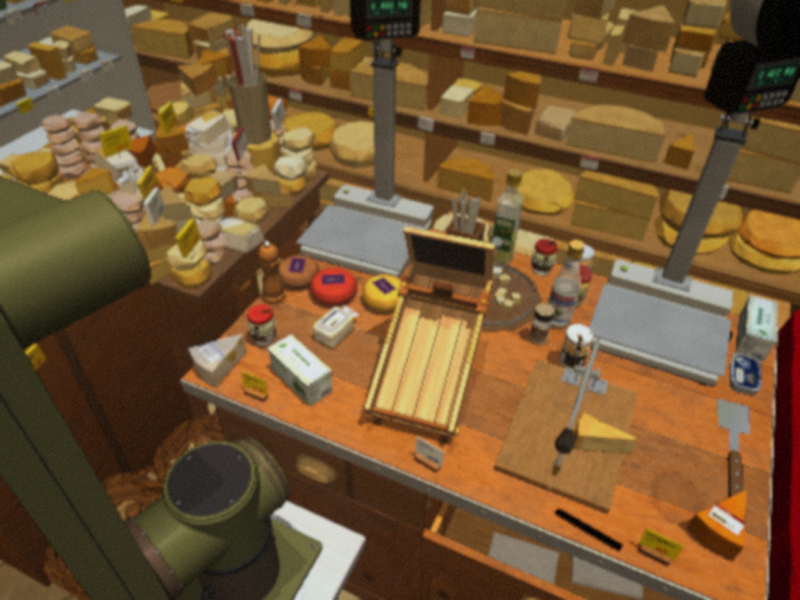

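View pics/top0.png

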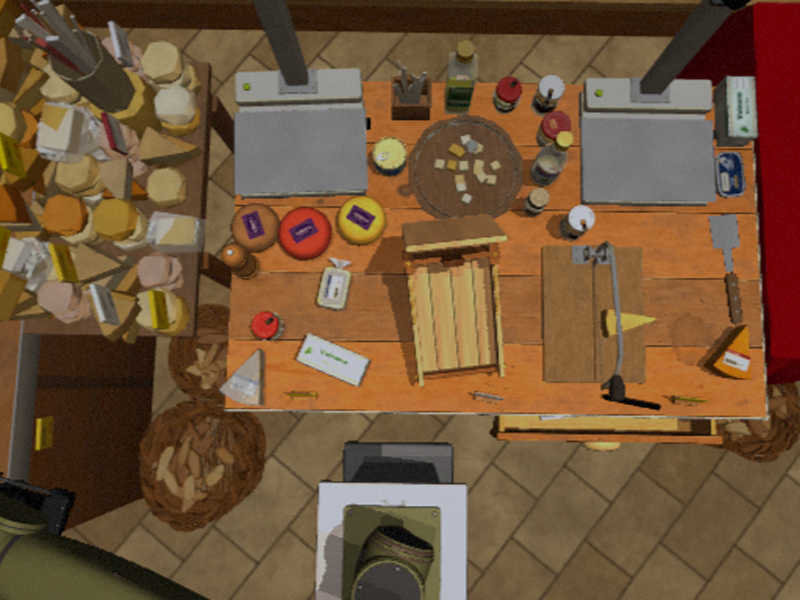

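The scene picture shows the crate in the middle (lip at about (415,420), header at (450,255)). The cheese is at (335,325), the carton at (300,370) and the jar at (260,325). The top view has the cheese at (333,287), the carton at (333,358), the jar at (265,325) and the crate spanning x 412–505. I'll zoom in on both for measuring.

```bash
cat > h.py <<'E'
import numpy as np, cv2
from scipy.spatial.transform import Rotation as R
from rig import monitor, vision, ticket, ctrl
def q2r(q): return R.from_quat([q[1],q[2],q[3],q[0]])
def ray(m,uv):
    d=q2r(m["rotation"]).apply(np.linalg.inv(m["K"])@np.array([uv[0],uv[1],1.0])); return d
def atz(m,uv,z):
    d=ray(m,uv); o=np.array(m["origin"]); return o+d*(z-o[2])/d[2]
def proj(m,P):
    p=q2r(m["rotation"]).inv().apply(np.atleast_2d(P)-m["origin"]); q=p@m["K"].T; return q[:,:2]/q[:,2:]
E
python3 - <<'E'
import cv2
t=cv2.imread("top_raw.png"); s=cv2.imread("scene_raw.png")
cv2.imwrite("pics/topc.png",cv2.resize(t[130:280,140:340],(800,600),interpolation=cv2.INTER_CUBIC))
cv2.imwrite("pics/scc.png",cv2.resize(s[138:288,115:315],(800,600),interpolation=cv2.INTER_CUBIC))
E
```

```text
(no output)
```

View pics/topc.png

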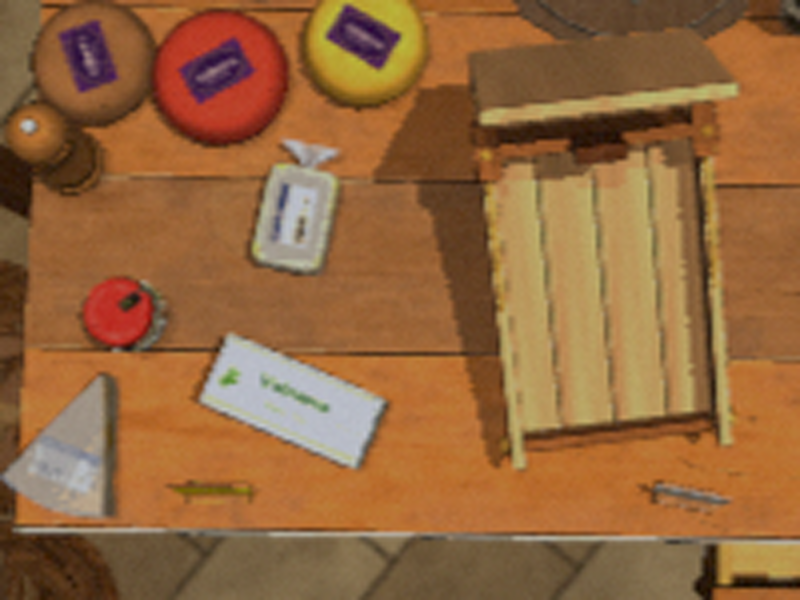

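View pics/scc.png

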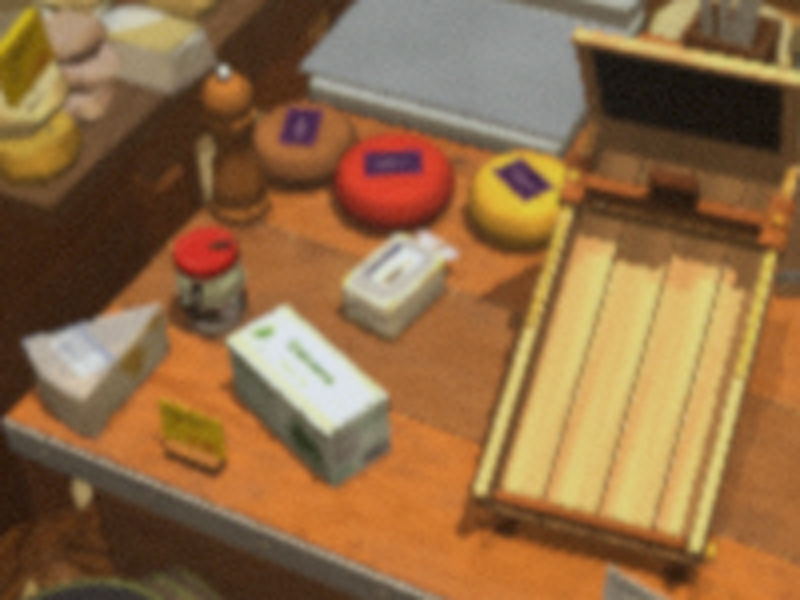

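The crops show the carton's top corners at (231,333), (387,402), (358,468) and (197,400), and the jar's lid centre at (119,312). The solid part of the cheese has corners (273,165), (340,175), (322,272) and (252,262), with its tail pointing away from the robot. The crate walls and header top edge (485,125)–(738,95) are clear. The keeper and its tab are just in front of the header.

```bash
cat > fit.py <<'E'
from h import *
from scipy.optimize import least_squares
T=vision.camera_model("top"); S=vision.camera_model("scene")
tc=lambda p: np.array([140+p[0]/4-.375,130+p[1]/4-.375]); sc=lambda p: np.array([115+p[0]/4-.375,138+p[1]/4-.375])
def crateT(p): # p=x,y,yaw
    Rm=R.from_euler('z',p[2])*R.from_euler('y',-25,degrees=True)
    return lambda q: Rm.apply(q)+np.array([p[0],p[1],30])
# point obs: (cam,uv,crate point)
pts=[(T,tc((484,124)),(316,90,190)),(T,tc((738,95)),(316,-90,190)),(S,sc((578,36)),(316,90,190)),(S,np.array([492,250])/1.5625,(316,-90,190))]
# line obs: pixel lies on the 3D line through wall top edges (y,z fixed)
lines=[(T,tc((508,400)),90,48),(T,tc((488,200)),90,48),(T,tc((712,180)),-80,48),(T,tc((722,440)),-80,48),(S,sc((476,490)),90,48),(S,sc((560,215)),90,48)]
def res(p):
    f=crateT(p); r=[]
    for m,uv,q in pts: r+=list(proj(m,f(np.array(q,float)))[0]-uv)
    for m,uv,y,z in lines:
        a=proj(m,f(np.array([0.,y,z])))[0]; b=proj(m,f(np.array([300.,y,z])))[0]
        d=(b-a)/np.linalg.norm(b-a); r.append(d[0]*(uv-a)[1]-d[1]*(uv-a)[0])
    return r
s=least_squares(res,[450,-100,0],x_scale=[100,100,.1]); print(s.x,np.degrees(s.x[2]),np.round(s.fun,1))
f=crateT(s.x)
inv=lambda m,uv,z: (lambda o,d:(o+d*((z-o[2])/d[2])))( *[ (R.from_euler('z',s.x[2])*R.from_euler('y',-25,degrees=True)).inv().apply(v) for v in (np.array(m["origin"])-[s.x[0],s.x[1],30],ray(m,uv))])
print("wall front", inv(T,tc((520,467)),48),inv(T,tc((732,442)),48),inv(S,sc((478,497)),48),inv(S,sc((700,555)),48))
for n,m,uv in (("lipT",T,tc((530,432))),("lipT",T,tc((700,413))),("lipS",S,sc((497,492))),("lipS",S,sc((685,535)))): print(n,inv(m,uv,24),inv(m,uv,0))
print("tab top",inv(S,sc((675,172)),96), inv(S,sc((675,208)),58))
for n,P in (("carton",[(231,333),(387,402),(358,468),(197,400)]),):
    W=np.array([atz(T,tc(p),73)[:2] for p in P]); print(n,W.round(),W.mean(0),np.linalg.norm(np.diff(W,axis=0),axis=1)); d=W[1]-W[0]+W[2]-W[3]; print("long axis deg",np.degrees(np.arctan2(d[1],d[0])))
W=np.array([atz(S,sc(p),73)[:2] for p in [(285,305),(388,395),(335,432),(228,340)]]);print("cartonS",W.round(),W.mean(0));d=W[1]-W[0]+W[2]-W[3]; print(np.degrees(np.arctan2(d[1],d[0])))
W=np.array([atz(T,tc(p),30)[:2] for p in [(273,165),(340,175),(322,272),(252,262)]]);print("cheese",W.round(),W.mean(0),np.linalg.norm(np.diff(W,axis=0),axis=1));d=W[0]-W[3]+W[1]-W[2];print(np.degrees(np.arctan2(d[1],d[0])), atz(T,tc((310,150)),30))
print("jar",atz(T,tc((119,312)),86),atz(S,sc((207,251)),86))
E
python3 fit.py
```

```text
[ 3.96693702e+02 -1.39997044e+02  1.26128567e-01] 7.2266345808427594 [-0.2  0.4  1.3  0.5 -0.9  0.   1.8 -1.5 -0.   0.2  1.9  0.1  0.2 -0.5]
wall front [-8.58060776 85.95341642 48.        ] [ -7.55753838 -88.34329058  48.        ] [-14.80457685  86.25748844  48.        ] [-13.2926224  -88.71456943  48.        ]
lipT [10.52602302 74.26009997 24.        ] [-0.20958941 73.54769973  0.        ]
lipT [ 10.46638305 -67.06731711  24.        ] [ -0.27027707 -70.26240694   0.        ]
lipS [-2.52079587 78.41980203 24.        ] [ 2.22876976 83.65668259  0.        ]
lipS [  3.13035677 -71.80523425  24.        ] [  7.98901275 -69.46831099   0.        ]
tab top [265.07303193   2.34441392  96.        ] [250.78031584   0.42347865  58.        ]
carton [[463. 180.]
 [409.  51.]
 [355.  73.]
 [408. 206.]] [408.98122342 127.84527963] [140.31473238  58.22114476 143.03653144]
long axis deg -112.28523028162108
cartonS [[459. 180.]
 [408.  51.]
 [356.  70.]
 [403. 201.]] [406.80202659 125.65421146]
-110.54571161168644
cheese [[611. 156.]
 [603.  98.]
 [519. 111.]
 [527. 171.]] [565.1108484 133.890872 ] [58.06205479 84.61605582 60.15731815]
-9.594319401737577 [624.34687977 124.31286078  30.        ]
jar [478.22232635 270.43199224  86.        ] [475.01842165 268.02955765  86.        ]
```

Everything is consistent: sizes match, and the scene and top views agree to about 3–4 mm. I'll move to a middle spot above the goods and refine with the wrist camera.

>>> {"op": "step_arm", "data": {"moves": [{"offset":[30,-50,15],"rot":[0,0,0]},{"offset":[60,-100,15],"rot":[0,0,0]},{"offset":[90,-150,15],"rot":[0,0,0]},{"offset":[120,-200,15],"rot":[0,0,0]},{"offset":[150,-250,15],"rot":[0,0,0]},{"offset":[180,-300,15],"rot":[0,0,0]},{"offset":[210,-350,15],"rot":[0,0,0]},{"offset":[240,-400,15],"rot":[0,0,0]},{"offset":[270,-450,15],"rot":[0,0,0]},{"offset":[290,-500,15],"rot":[0,0,0]}]}}

```text
time_s: 1.35
eef_pos: [441.8, 130.3, 419.5]
tcp_rot: [-0.0, 0.117, 0.993, -0.0]
contact_force: [-0.1, 0.3, 0.3]
gripper_width: 0.998
grip_force: 0.0
```

>>> {"op": "step_arm", "data": {"moves": [{"offset":[0,0,0],"rot":[0,0,0]},{"offset":[0,0,0],"rot":[0,0,0]}]}}

```text
time_s: 1.6
eef_pos: [441.1, 132.2, 419.4]
tcp_rot: [-0.0, 0.117, 0.993, 0.0]
contact_force: [-0.2, -0.2, 0.6]
gripper_width: 1.0
grip_force: 0.0
```

Run:
```python
from h import *
import pickle
m=vision.camera_model("wrist"); im=vision.capture("wrist"); cv2.imwrite("w1.png",im[:,:,::-1]); pickle.dump(m,open("w1.pkl","wb"))
cv2.imwrite("pics/w1.png",cv2.resize(im[:,:,::-1],(800,600),interpolation=cv2.INTER_CUBIC)); s=monitor.state(); print(s["joint_pos"],s["eef_pos"],m["origin"])
```

```text
[ 1.75795442e-01 -3.21802556e-01  2.03813013e+00  3.80450644e-04
  1.42583520e+00 -1.16108134e+00] [440.89884723 132.79449332 419.4485352 ] [366.22530873 150.44432256 399.11330227]
```

View pics/w1.png

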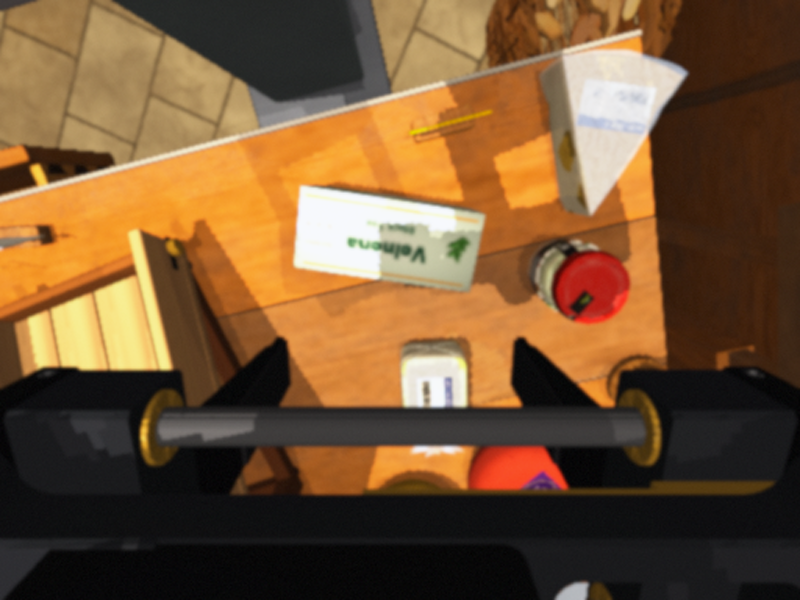

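The wrist view shows the carton top at (302,186), (485,211), (470,291), (294,267), the jar lid centred at (592,286) with a diameter of about 76 px, the near end of the cheese at (402–467,343), and the crate's left wall front corner at (130,231).

```bash
cat > m2.py <<'E'
from h import *
import pickle
m=pickle.load(open("w1.pkl","rb")); w=lambda p:(np.array(p)+.5)/1.5625-.5
W=np.array([atz(m,w(p),73)[:2] for p in [(302,186),(485,211),(470,291),(294,267)]]); print(W.round(),W.mean(0),np.linalg.norm(np.diff(W,axis=0),axis=1)); d=W[1]-W[0]+W[2]-W[3]; print(np.degrees(np.arctan2(d[1],d[0])))
print("jar",atz(m,w((592,286)),86),np.linalg.norm(atz(m,w((554,286)),86)-atz(m,w((630,286)),86)))
for p in [(402,375),(467,372),(434,342)]: print("cheese",atz(m,w(p),30))
E
python3 m2.py
cat >> fit.py <<'E'
import pickle
Wm=pickle.load(open("w1.pkl","rb")); w=lambda p:(np.array(p)+.5)/1.5625-.5
print("W wall corner",inv(Wm,w((130,231)),48),inv(Wm,w((157,300)),48),inv(Wm,w((130,262)),24),inv(Wm,w((10,317)),0),inv(Wm,w((132,290)),0))
E
python3 fit.py | tail -1
python3 - <<'E'
import cv2
t=cv2.imread("w1.png"); cv2.imwrite("pics/w1c.png",cv2.resize(t[130:250,0:160],(800,600),interpolation=cv2.INTER_CUBIC))
E
```

```text
[[354.  79.]
 [403. 207.]
 [460. 184.]
 [410.  56.]] [406.62294967 131.49133704] [136.54089903  62.16006804 137.99770905]
68.77301903567565
jar [474.14520719 272.54777268  86.        ] 56.999662082392284
cheese [537.88038644 111.13555684  30.        ]
cheese [549.04212215 170.97373706  30.        ]
cheese [512.5976538  147.30900733  30.        ]
W wall corner [-12.48275978  85.11449971  48.        ] [47.48857577 93.80763495 48.        ] [-1.35746566 61.56772018 24.        ] [ -7.39107681 -82.47745745   0.        ] [11.23031989 39.67468453  0.        ]
```

View pics/w1c.png

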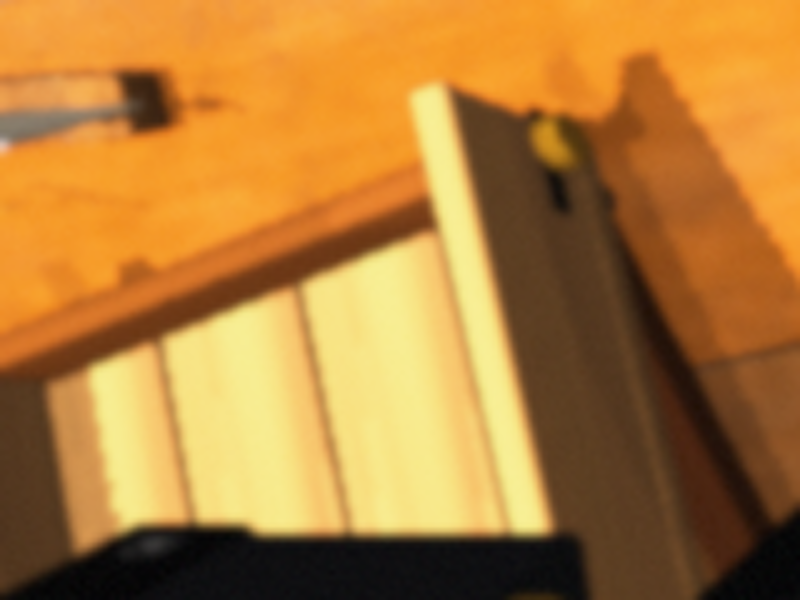

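The crop shows the front end of the left wall's top at (413–447, 90), its edges running to (507–555, 530), the top inner edge of the lip at (0,375)–(430,198) and its floor line at (45,380)–(435,232). I'll refit the crate with these.

```bash
cat > fit2.py <<'E'
import contextlib,io
with contextlib.redirect_stdout(io.StringIO()): exec(open("fit.py").read())
c=lambda p: np.array([p[0]/5-.4,130+p[1]/5-.4])
pts2=pts
# lines: cam, uv, A(p), B(p)
L=[(m,uv,lambda F,l,y=y,z=z:((0,y,z),(300,y,z))) for m,uv,y,z in lines]
for p in ((450,95),(500,300),(555,530)): L.append((Wm,c(p),lambda F,l:((0,90,48),(300,90,48))))
for p in ((415,105),(460,312),(507,530)): L.append((Wm,c(p),lambda F,l:((0,80,48),(300,80,48))))
for p in ((10,371),(215,286),(425,200)): L.append((Wm,c(p),lambda F,l:((l,80,24),(l,-80,24))))
for p in ((60,374),(240,306),(430,234)): L.append((Wm,c(p),lambda F,l:((l,80,0),(l,-80,0))))
for p in ((530,432),(700,413)): L.append((T,tc(p),lambda F,l:((l,80,0),(l,-80,0))))
for p in ((497,492),(685,535)): L.append((S,sc(p),lambda F,l:((l,80,24),(l,-80,24))))
for m,uv in ((T,tc((520,467))),(T,tc((732,442))),(S,sc((478,497))),(Wm,c((430,88)))): L.append((m,uv,lambda F,l:((F,90,48),(F,-90,48))))
def res2(p):
    f=crateT(p[:3]); r=[]
    for m,uv,q in pts: r+=list(proj(m,f(np.array(q,float)))[0]-uv)
    for m,uv,g in L:
        a,b=proj(m,f(np.array(g(p[3],p[4]),float)))
        d=(b-a)/np.linalg.norm(b-a); r.append(d[0]*(uv-a)[1]-d[1]*(uv-a)[0])
    return r
s2=least_squares(res2,[396,-140,.12,-10,5],x_scale=[100,100,.1,10,10],loss='soft_l1'); print(s2.x.round(2),np.degrees(s2.x[2])); print(np.round(res2(s2.x),1))
E
python3 fit2.py
```

```text
[ 3.9834e+02 -1.3736e+02  1.2000e-01 -1.4260e+01 -1.4200e+00] 6.90940466512574
[-0.8 -0.5  0.8  0.1 -1.  -0.5  1.5 -1.9  0.7  0.7  2.4  0.9  0.9 -0.2
  0.2 -0.4 -1.  -0.3 -0.2  0.1 -2.4 -1.5 -0.7  1.5  1.2  1.   0.4  0.2
  1.  -1.1 -0.8 -1.4  0.8  0.3]
```

The crate origin is at about (397,-138), yaw is about 7°, and the lip is near x = 0–2. The cheese grasp point is at about (563,136) with its axis at −10°. I'll go and grasp it.

>>> {"op": "step_arm", "data": {"moves": [{"offset":[40,1,-30],"rot":[0,0,3.5]},{"offset":[80,3,-60],"rot":[0,0,3.5]},{"offset":[122,4,-90],"rot":[0,0,3.5]},{"offset":[122,4,-140],"rot":[0,0,3.5]},{"offset":[122,4,-180],"rot":[0,0,3.5]},{"offset":[122,4,-205],"rot":[0,0,3.5]},{"offset":[122,4,-216],"rot":[0,0,3.5]},{"offset":[122,4,-216],"rot":[0,0,3.5]}], "gripper": -1}}

```text
time_s: 2.65
eef_pos: [562.9, 137.2, 203.4]
tcp_rot: [-0.0, 0.086, 0.996, -0.0]
contact_force: [0.1, 1.3, 0.6]
gripper_width: 0.997
grip_force: 0.0
```

>>> {"op": "step_arm", "data": {"moves": [{"offset":[0,0,0],"rot":[0,0,0]},{"offset":[0,0,0],"rot":[0,0,0]},{"offset":[0,0,0],"rot":[0,0,0]},{"offset":[0,0,0],"rot":[0,0,0]},{"offset":[0,0,0],"rot":[0,0,0]},{"offset":[0,0,0],"rot":[0,0,0]}], "gripper": 1, "newtons": 18}}

```text
time_s: 3.4
eef_pos: [563.4, 136.0, 204.1]
tcp_rot: [0.0, 0.087, 0.996, -0.0]
contact_force: [-1.1, -0.7, 3.3]
gripper_width: 0.615
grip_force: 18.0
```

>>> {"op": "step_arm", "data": {"moves": [{"offset":[0,0,30],"rot":[0,0,0]},{"offset":[0,0,80],"rot":[0,0,0]},{"offset":[0,0,80],"rot":[0,0,0]}]}}

```text
time_s: 3.78
eef_pos: [564.7, 136.4, 288.1]
tcp_rot: [0.004, 0.087, 0.996, 0.001]
contact_force: [-0.1, -0.0, -2.7]
gripper_width: 0.617
grip_force: 17.9
```

The cheese is held. The finger opening is 58 mm and the weight reading is 2.7 N. Next, a small planner to turn crate-frame grasp targets into offsets and turns.

```bash
cat > plan.py <<'E'
from h import *
import json,os,sys
O=np.array([397.,-138.,30.]); C=R.from_euler('z',7,degrees=True)*R.from_euler('y',-25,degrees=True)
def load():
    d=json.load(open("cmd.json")); return np.array(d["p"]),R.from_quat(d["q"])
def save(p,r): json.dump({"p":list(p),"q":list(r.as_quat())},open("cmd.json","w"))
def moved(off,rot):  # record the last row of an executed call
    p,r=load(); save(p+off,R.from_rotvec(rot,degrees=True)*r)
def tool(ydir,lean=0): # tool leaning with crate z (+lean deg more to robot); tool y along crate 'x' or 'y'
    z=np.array([np.sin(np.radians(lean)),0,-np.cos(np.radians(lean))]); 
    if ydir=='x': y=np.array([np.cos(np.radians(lean)),0,np.sin(np.radians(lean))])
    else: y=np.array([0,1.,0])
    return C*R.from_matrix(np.array([np.cross(y,z),y,z]).T)
def down(psi): a=np.radians(psi); y=np.array([np.cos(a),np.sin(a),0]); z=np.array([0,0,-1.]); return R.from_matrix(np.array([np.cross(y,z),y,z]).T)
def goto(g,r,world=False): # grasp point g (crate or world frame)
    G=np.array(g,float) if world else O+C.apply(g)
    p,r0=load(); P=G-r.apply([0,0,171]); rv=(r*r0.inv()).as_rotvec(degrees=True)
    print("g",g,"TCP",P.round(),"offset",(P-p).round(1),"rot",rv.round(1),"|rot|",np.linalg.norm(rv).round(1)); return P,r
def crate(p,r): return C.inv().apply(p+r.apply([0,0,171])-O)
E
python3 - <<'E'
from plan import *
r0=R.from_rotvec(np.array([0,0,3.5]),degrees=True)*R.from_quat([0.1171,0.9931,0,0])
save([563.244,136.148,283.756],r0)
for g in [(54,0,130),(54,0,60),(54,0,36),(54,0,33)]: P,r=goto(g,tool('x'))
save(*goto((54,0,130),tool('x')));
for g in [(54,0,60),(54,0,36),(54,0,33)]: P,r=goto(g,tool('x'))
save(P,r); goto((40,0,33),r)
E
```

```text
g (54, 0, 130) TCP [ 319. -148.  326.] offset [-243.9 -283.7   41.9] rot [ 18.4 -19.4 -71.8] |rot| 76.6
g (54, 0, 60) TCP [ 349. -144.  262.] offset [-214.6 -280.1  -21.6] rot [ 18.4 -19.4 -71.8] |rot| 76.6
g (54, 0, 36) TCP [ 359. -143.  240.] offset [-204.5 -278.8  -43.3] rot [ 18.4 -19.4 -71.8] |rot| 76.6
g (54, 0, 33) TCP [ 360. -143.  238.] offset [-203.2 -278.7  -46. ] rot [ 18.4 -19.4 -71.8] |rot| 76.6
g (54, 0, 130) TCP [ 319. -148.  326.] offset [-243.9 -283.7   41.9] rot [ 18.4 -19.4 -71.8] |rot| 76.6
g (54, 0, 60) TCP [ 349. -144.  262.] offset [ 29.4   3.6 -63.4] rot [0. 0. 0.] |rot| 0.0
g (54, 0, 36) TCP [ 359. -143.  240.] offset [ 39.4   4.8 -85.2] rot [0. 0. 0.] |rot| 0.0
g (54, 0, 33) TCP [ 360. -143.  238.] offset [ 40.7   5.  -87.9] rot [0. 0. 0.] |rot| 0.0
g (40, 0, 33) TCP [ 347. -144.  232.] offset [-12.6  -1.5  -5.9] rot [0. 0. 0.] |rot| 0.0
```

>>> {"op": "step_arm", "data": {"moves": [{"offset":[-24,-28,50],"rot":[1.8,-1.9,-7.2]},{"offset":[-49,-57,70],"rot":[3.7,-3.9,-14.4]},{"offset":[-73,-85,80],"rot":[5.5,-5.8,-21.5]},{"offset":[-98,-113,80],"rot":[7.4,-7.8,-28.7]},{"offset":[-122,-142,80],"rot":[9.2,-9.7,-35.9]},{"offset":[-146,-170,75],"rot":[11.0,-11.6,-43.1]},{"offset":[-171,-199,65],"rot":[12.9,-13.6,-50.3]},{"offset":[-195,-227,60],"rot":[14.7,-15.5,-57.4]},{"offset":[-220,-255,50],"rot":[16.6,-17.5,-64.6]},{"offset":[-244,-284,42],"rot":[18.4,-19.4,-71.8]}]}}

```text
time_s: 5.03
eef_pos: [317.8, -148.1, 323.1]
tcp_rot: [0.142, 0.648, 0.73, 0.162]
contact_force: [0.1, 0.1, -3.0]
gripper_width: 0.614
grip_force: 17.9
```

>>> {"op": "step_arm", "data": {"moves": [{"offset":[10,1,-21],"rot":[0,0,0]},{"offset":[20,2.4,-42],"rot":[0,0,0]},{"offset":[29.5,3.6,-63.5],"rot":[0,0,0]},{"offset":[35,4.3,-76],"rot":[0,0,0]},{"offset":[37.7,4.6,-81.5],"rot":[0,0,0]},{"offset":[37.7,4.6,-81.5],"rot":[0,0,0]}]}}

```text
time_s: 5.78
eef_pos: [356.6, -142.9, 243.1]
tcp_rot: [0.142, 0.647, 0.731, 0.162]
contact_force: [-0.8, 0.2, -2.5]
gripper_width: 0.618
grip_force: 17.9
```

>>> {"op": "step_arm", "data": {"moves": [{"offset":[1.7,0.2,-3.6],"rot":[0,0,0]},{"offset":[1.7,0.2,-3.6],"rot":[0,0,0]}]}}

```text
time_s: 6.02
eef_pos: [358.7, -143.1, 240.8]
tcp_rot: [0.144, 0.647, 0.731, 0.162]
contact_force: [0.8, 0.1, -2.0]
gripper_width: 0.614
grip_force: 17.9
```

>>> {"op": "step_arm", "data": {"moves": [{"offset":[0.8,0.1,-1.8],"rot":[0,0,0]},{"offset":[0.8,0.1,-1.8],"rot":[0,0,0]}]}}

```text
time_s: 6.28
eef_pos: [359.4, -143.0, 238.9]
tcp_rot: [0.144, 0.647, 0.731, 0.162]
contact_force: [-0.1, -0.2, -2.5]
gripper_width: 0.613
grip_force: 17.9
```

>>> {"op": "step_arm", "data": {"moves": [{"offset":[0.8,0.1,-1.8],"rot":[0,0,0]},{"offset":[0.8,0.1,-1.8],"rot":[0,0,0]}]}}

```text
time_s: 6.52
eef_pos: [360.3, -143.2, 238.3]
tcp_rot: [0.143, 0.646, 0.732, 0.162]
contact_force: [-12.0, 1.6, 10.4]
gripper_width: 0.614
grip_force: 18.0
```

Run:
```python
from plan import *
# record commanded
P=np.array([563.244,136.148,283.756])+[-244,-284,42]+np.array([37.7,4.6,-81.5])+[3.3,.4,-7.2]
save(P,tool('x')); s=monitor.state(); print(crate(s["eef_pos"],q2r(s["tcp_rot"])),s["contact_force"],crate(P,tool('x')))
im=vision.capture("scene");cv2.imwrite("pics/s2.png",cv2.resize(im[138:288,115:315,::-1],(800,600),interpolation=cv2.INTER_CUBIC))
```

```text
[54.20905666 -0.62656173 33.44284102] [-12.0453292    1.5681318   10.39923418] [53.90579333 -0.33640434 32.32433414]
```

View pics/s2.png

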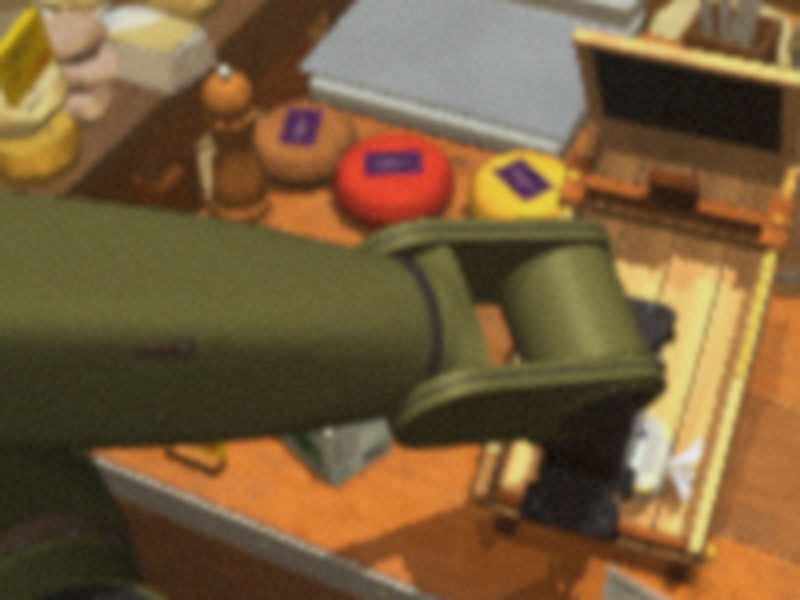

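The cheese touched down at grasp height 33.4, as expected, and the picture shows it crosswise near the lip. I'll release slightly, rise above the lip and nudge it down with the rear finger.

>>> {"op": "step_arm", "data": {"moves": [{"offset":[-0.8,-0.1,1.8],"rot":[0,0,0]},{"offset":[-0.8,-0.1,1.8],"rot":[0,0,0]},{"offset":[-0.8,-0.1,1.8],"rot":[0,0,0]}], "gripper": -0.46}}

```text
time_s: 6.95
eef_pos: [359.6, -143.0, 239.1]
tcp_rot: [0.144, 0.647, 0.731, 0.162]
contact_force: [-0.1, 0.3, -0.3]
gripper_width: 0.73
grip_force: 0.0
```

>>> {"op": "step_arm", "data": {"moves": [{"offset":[-2,-0.3,4.5],"rot":[0,0,0]},{"offset":[-5,-0.6,10.9],"rot":[0,0,0]},{"offset":[-5.5,-0.7,11.8],"rot":[0,0,0]},{"offset":[-5.5,-0.7,11.8],"rot":[0,0,0]}]}}

```text
time_s: 7.45
eef_pos: [353.9, -143.7, 250.9]
tcp_rot: [0.144, 0.647, 0.731, 0.162]
contact_force: [-0.1, -1.0, 1.0]
gripper_width: 0.731
grip_force: 0.0
```

>>> {"op": "step_arm", "data": {"moves": [{"offset":[-5.4,-0.7,-2.5],"rot":[0,0,0]},{"offset":[-10.8,-1.3,-5.1],"rot":[0,0,0]},{"offset":[-14.4,-1.8,-6.8],"rot":[0,0,0]},{"offset":[-14.4,-1.8,-6.8],"rot":[0,0,0]}]}}

```text
time_s: 7.95
eef_pos: [339.1, -145.4, 243.4]
tcp_rot: [0.143, 0.647, 0.731, 0.162]
contact_force: [-0.3, 0.2, 0.8]
gripper_width: 0.729
grip_force: 0.0
```

>>> {"op": "step_arm", "data": {"moves": [{"offset":[-1.8,-0.2,-0.8],"rot":[0,0,0]},{"offset":[-3.6,-0.4,-1.7],"rot":[0,0,0]},{"offset":[-3.6,-0.4,-1.7],"rot":[0,0,0]}]}}

```text
time_s: 8.32
eef_pos: [335.9, -145.8, 242.1]
tcp_rot: [0.143, 0.647, 0.731, 0.162]
contact_force: [-0.1, -0.8, 0.2]
gripper_width: 0.729
grip_force: 0.0
```

>>> {"op": "step_arm", "data": {"moves": [{"offset":[-1.8,-0.2,-0.8],"rot":[0,0,0]},{"offset":[-3.6,-0.4,-1.7],"rot":[0,0,0]},{"offset":[-3.6,-0.4,-1.7],"rot":[0,0,0]}]}}

```text
time_s: 8.7
eef_pos: [332.2, -146.2, 240.3]
tcp_rot: [0.143, 0.647, 0.731, 0.162]
contact_force: [0.4, -0.2, 0.4]
gripper_width: 0.731
grip_force: 0.0
```

>>> {"op": "step_arm", "data": {"moves": [{"offset":[-1.8,-0.2,-0.8],"rot":[0,0,0]},{"offset":[-3.6,-0.4,-1.7],"rot":[0,0,0]},{"offset":[-3.6,-0.4,-1.7],"rot":[0,0,0]}]}}

```text
time_s: 9.07
eef_pos: [328.9, -146.7, 239.1]
tcp_rot: [0.144, 0.647, 0.731, 0.162]
contact_force: [3.0, 1.4, 0.4]
gripper_width: 0.729
grip_force: 1.5
```

The rear finger met the cheese with 3 N, so it is at the lip. I'll back off and plan the carton pickup.

Run:
```python
from plan import *
p,r=load(); p=p+np.array([-.8,-.1,1.8])+[-5.5,-.7,11.8]+[-14.4,-1.8,-6.8]+3*np.array([-3.6,-.4,-1.7]); save(p,r); print(p,crate(p,r))
goto((31,0,47),r)
save(*goto((31,0,140),r))
goto((407,129.5,190),down(-21.5),True)
save(*goto((407,129.5,150),down(-21.5),True))
goto((407,129.5,71),down(-21.5),True)
```

```text
[ 328.744 -146.652  238.756] [25.86863241 -0.2691954  47.27401945]
g (31, 0, 47) TCP [ 333. -146.  241.] offset [4.7 0.8 1.9] rot [0. 0. 0.] |rot| 0.0
g (31, 0, 140) TCP [ 294. -151.  325.] offset [-34.3  -3.9  86.2] rot [0. 0. 0.] |rot| 0.0
g (407, 129.5, 190) TCP [407. 130. 361.] offset [112.6 280.1  36. ] rot [  3.2  25.1 -28. ] |rot| 37.7
g (407, 129.5, 150) TCP [407. 130. 321.] offset [112.6 280.1  -4. ] rot [  3.2  25.1 -28. ] |rot| 37.7
g (407, 129.5, 71) TCP [407. 130. 242.] offset [  0.   0. -79.] rot [0. 0. 0.] |rot| 0.0
```

>>> {"op": "step_arm", "data": {"moves": [{"offset":[2.5,0.4,1],"rot":[0,0,0]},{"offset":[4.7,0.8,1.9],"rot":[0,0,0]},{"offset":[-3,0,18],"rot":[0,0,0]},{"offset":[-17,-2,48],"rot":[0,0,0]},{"offset":[-34.3,-3.9,86.2],"rot":[0,0,0]},{"offset":[-34.3,-3.9,86.2],"rot":[0,0,0]}]}}

```text
time_s: 9.82
eef_pos: [294.6, -151.2, 328.5]
tcp_rot: [0.147, 0.646, 0.731, 0.162]
contact_force: [1.1, 0.3, 0.7]
gripper_width: 0.727
grip_force: 0.0
```

Run:
```python
from h import *
import pickle
m=vision.camera_model("wrist"); im=vision.capture("wrist"); pickle.dump(m,open("w2.pkl","wb")); cv2.imwrite("w2.png",im[:,:,::-1])
cv2.imwrite("pics/w2.png",cv2.resize(im[:,:,::-1],(800,600),interpolation=cv2.INTER_CUBIC))
```

```text
(no output)
```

View pics/w2.png

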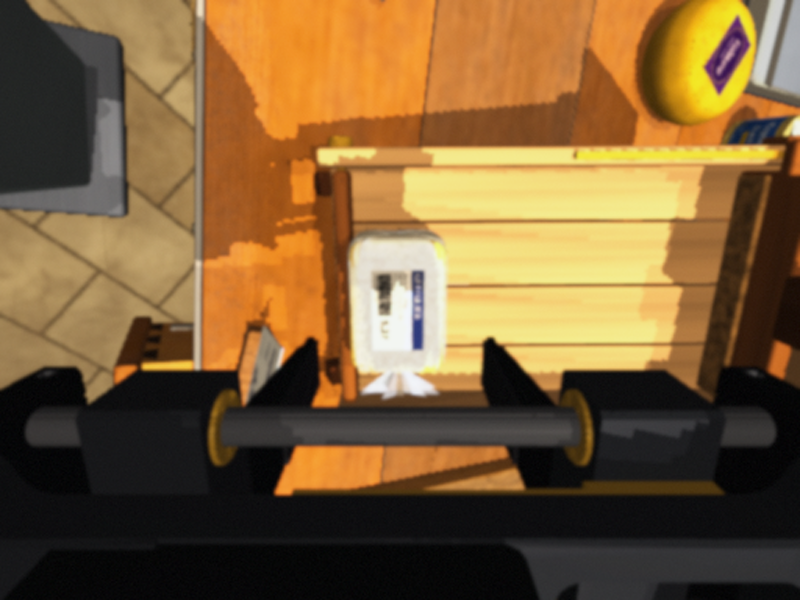

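The cheese sits square against the lip: its sides are at 350 and 447, its ends at 232 and 372, and the lip line is at 345. The wall is parallel to the image, so the yaw is right. Now to the carton.

>>> {"op": "step_arm", "data": {"moves": [{"offset":[0,0,30],"rot":[0,0,0]},{"offset":[16,40,40],"rot":[0.5,4,-4.5]},{"offset":[32,85,40],"rot":[1,8,-9]},{"offset":[50,130,40],"rot":[1.5,12,-13.4]},{"offset":[68,175,35],"rot":[2,16,-17.8]},{"offset":[90,225,20],"rot":[2.6,20.5,-22.8]},{"offset":[105,265,5],"rot":[3,23.5,-26.2]},{"offset":[112.6,280.1,-4],"rot":[3.2,25.1,-28]},{"offset":[112.6,280.1,-4],"rot":[3.2,25.1,-28]}], "gripper": -1}}

```text
time_s: 11.0
eef_pos: [406.7, 130.6, 317.9]
tcp_rot: [-0.002, 0.825, 0.565, -0.003]
contact_force: [0.5, -0.7, 0.7]
gripper_width: 0.999
grip_force: 0.0
```

>>> {"op": "step_arm", "data": {"moves": [{"offset":[0,0,-35],"rot":[0,0,0]},{"offset":[0,0,-65],"rot":[0,0,0]},{"offset":[0,0,-79],"rot":[0,0,0]},{"offset":[0,0,-79],"rot":[0,0,0]}]}}

```text
time_s: 11.5
eef_pos: [406.6, 129.1, 241.1]
tcp_rot: [-0.001, 0.826, 0.563, -0.001]
contact_force: [-0.4, -0.8, 0.6]
gripper_width: 1.002
grip_force: 0.0
```

>>> {"op": "step_arm", "data": {"moves": [{"offset":[0,0,0],"rot":[0,0,0]},{"offset":[0,0,0],"rot":[0,0,0]},{"offset":[0,0,0],"rot":[0,0,0]},{"offset":[0,0,0],"rot":[0,0,0]},{"offset":[0,0,0],"rot":[0,0,0]}], "gripper": 1, "newtons": 20}}

```text
time_s: 12.12
eef_pos: [407.5, 129.6, 242.7]
tcp_rot: [0.0, 0.826, 0.563, 0.0]
contact_force: [-0.1, -0.6, 3.2]
gripper_width: 0.681
grip_force: 20.0
```

>>> {"op": "step_arm", "data": {"moves": [{"offset":[0,0,30],"rot":[0,0,0]},{"offset":[0,0,80],"rot":[0,0,0]},{"offset":[0,0,100],"rot":[0,0,0]},{"offset":[0,0,100],"rot":[0,0,0]}]}}

```text
time_s: 12.62
eef_pos: [407.3, 129.7, 343.2]
tcp_rot: [0.0, 0.826, 0.563, 0.001]
contact_force: [0.2, -0.0, -1.7]
gripper_width: 0.685
grip_force: 20.0
```

Run:
```python
from plan import *
import pickle
m=pickle.load(open("w2.pkl","rb")); w=lambda p:(np.array(p)+.5)/1.5625-.5
def inv(uv,z):
    o=C.inv().apply(np.array(m["origin"])-O); d=C.inv().apply(ray(m,uv)); return (o+d*(z-o[2])/d[2]).round(1)
print("wall inner",inv(w((450,165)),48),"cheese front/back",inv(w((350,300)),30),inv(w((447,300)),30),"ends",inv(w((397,232)),30),inv(w((397,372)),30),"lip",inv(w((336,250)),24),inv(w((350,250)),0),"keeper",inv(w((712,330)),8),inv(w((735,330)),30))
p,r=goto((407,129.5,171),down(-21.5),True); save(p,r)
s=monitor.state(); print(s["contact_force"],s["torque"])
P=goto((107,0,200),tool('x')); save(*P)
for g in [(107,0,100),(107,0,75),(107,0,71)]: goto(g,tool('x'))
```

```text
wall inner [59.2 81.6 48. ] cheese front/back [ 0.1 -0.5 30. ] [62.1 -0.5 30. ] ends [30.1 42.8 30. ] [ 30.1 -50.8  30. ] lip [-8.5 30.6 24. ] [-2.4 26.7  0. ] keeper [253.2 -28.7   8. ] [251.2 -20.6  30. ]
g (407, 129.5, 171) TCP [407. 130. 342.] offset [ 0.  0. 21.] rot [0. 0. 0.] |rot| 0.0
[ 0.19614853 -0.00901167 -1.73655988] [-0.13705626  0.07460002 -0.03484309]
g (107, 0, 200) TCP [ 338. -145.  411.] offset [ -69.4 -274.8   69.5] rot [ -3.2 -25.1  28. ] |rot| 37.7
g (107, 0, 100) TCP [ 380. -140.  321.] offset [ 41.9   5.2 -90.6] rot [0. 0. 0.] |rot| 0.0
g (107, 0, 75) TCP [ 390. -139.  298.] offset [  52.4    6.4 -113.3] rot [0. 0. 0.] |rot| 0.0
g (107, 0, 71) TCP [ 392. -139.  295.] offset [  54.1    6.6 -116.9] rot [0. 0. 0.] |rot| 0.0
```

>>> {"op": "step_arm", "data": {"moves": [{"offset":[0,0,50],"rot":[0,0,0]},{"offset":[-7,-30,85],"rot":[-0.4,-2.8,3.1]},{"offset":[-15,-75,90],"rot":[-0.9,-7,7.8]},{"offset":[-28,-125,90],"rot":[-1.5,-11.5,12.8]},{"offset":[-42,-175,88],"rot":[-2,-16,17.8]},{"offset":[-57,-225,80],"rot":[-2.6,-20.5,22.9]},{"offset":[-67,-262,72],"rot":[-3,-23.9,26.7]},{"offset":[-69.4,-274.8,69.5],"rot":[-3.2,-25.1,28]},{"offset":[-69.4,-274.8,69.5],"rot":[-3.2,-25.1,28]}]}}

```text
time_s: 13.75
eef_pos: [337.1, -146.0, 408.7]
tcp_rot: [0.141, 0.649, 0.73, 0.161]
contact_force: [1.2, 0.6, -1.7]
gripper_width: 0.689
grip_force: 20.0
```

>>> {"op": "step_arm", "data": {"moves": [{"offset":[15,2,-33],"rot":[0,0,0]},{"offset":[30,4,-66],"rot":[0,0,0]},{"offset":[41.9,5.2,-90.6],"rot":[0,0,0]},{"offset":[49,6,-106],"rot":[0,0,0]},{"offset":[52.4,6.4,-113.3],"rot":[0,0,0]},{"offset":[52.4,6.4,-113.3],"rot":[0,0,0]}]}}

```text
time_s: 14.5
eef_pos: [390.1, -138.2, 297.5]
tcp_rot: [0.142, 0.647, 0.732, 0.162]
contact_force: [0.2, -0.5, -1.7]
gripper_width: 0.683
grip_force: 20.0
```

>>> {"op": "step_arm", "data": {"moves": [{"offset":[0.8,0.1,-1.8],"rot":[0,0,0]},{"offset":[0.8,0.1,-1.8],"rot":[0,0,0]}]}}

```text
time_s: 14.75
eef_pos: [390.9, -138.8, 296.9]
tcp_rot: [0.144, 0.647, 0.731, 0.162]
contact_force: [0.1, 0.6, -1.9]
gripper_width: 0.686
grip_force: 20.0
```

>>> {"op": "step_arm", "data": {"moves": [{"offset":[-3.6,-0.4,-1.7],"rot":[0,0,0]},{"offset":[-7.2,-0.9,-3.4],"rot":[0,0,0]},{"offset":[-7.2,-0.9,-3.4],"rot":[0,0,0]}]}}

```text
time_s: 15.12
eef_pos: [383.2, -139.7, 292.7]
tcp_rot: [0.143, 0.647, 0.731, 0.162]
contact_force: [-0.1, -0.1, -2.0]
gripper_width: 0.683
grip_force: 20.0
```

>>> {"op": "step_arm", "data": {"moves": [{"offset":[-1.8,-0.2,-0.8],"rot":[0,0,0]},{"offset":[-1.8,-0.2,-0.8],"rot":[0,0,0]}]}}

```text
time_s: 15.38
eef_pos: [381.7, -139.9, 292.1]
tcp_rot: [0.143, 0.647, 0.731, 0.162]
contact_force: [-0.3, -0.2, -1.1]
gripper_width: 0.685
grip_force: 20.0
```

>>> {"op": "step_arm", "data": {"moves": [{"offset":[-1.8,-0.2,-0.8],"rot":[0,0,0]},{"offset":[-1.8,-0.2,-0.8],"rot":[0,0,0]}]}}

```text
time_s: 15.62
eef_pos: [380.0, -140.0, 291.2]
tcp_rot: [0.143, 0.647, 0.731, 0.162]
contact_force: [-0.2, -0.2, -1.8]
gripper_width: 0.683
grip_force: 20.0
```

>>> {"op": "step_arm", "data": {"moves": [{"offset":[-1.4,-0.2,-0.6],"rot":[0,0,0]},{"offset":[-1.4,-0.2,-0.6],"rot":[0,0,0]}]}}

```text
time_s: 15.88
eef_pos: [378.9, -140.3, 291.2]
tcp_rot: [0.144, 0.647, 0.731, 0.162]
contact_force: [3.3, -0.3, -1.5]
gripper_width: 0.685
grip_force: 20.0
```

>>> {"op": "step_arm", "data": {"moves": [{"offset":[-1.4,-0.2,-0.6],"rot":[0,0,0]},{"offset":[-1.4,-0.2,-0.6],"rot":[0,0,0]}]}}

```text
time_s: 16.12
eef_pos: [378.0, -140.6, 291.4]
tcp_rot: [0.146, 0.647, 0.731, 0.163]
contact_force: [6.5, 1.1, -2.0]
gripper_width: 0.687
grip_force: 20.0
```

>>> {"op": "step_arm", "data": {"moves": [{"offset":[1.7,0.2,-0.5],"rot":[0,0,0]},{"offset":[2.1,0.3,-1.4],"rot":[0,0,0]},{"offset":[2.1,0.3,-1.4],"rot":[0,0,0]}]}}

```text
time_s: 16.5
eef_pos: [379.6, -140.6, 290.3]
tcp_rot: [0.144, 0.647, 0.731, 0.162]
contact_force: [-4.7, -0.1, 8.2]
gripper_width: 0.688
grip_force: 20.0
```

>>> {"op": "step_arm", "data": {"moves": [{"offset":[0.4,0,-0.9],"rot":[0,0,0]},{"offset":[0.4,0,-0.9],"rot":[0,0,0]}]}}

```text
time_s: 16.75
eef_pos: [379.9, -140.7, 290.3]
tcp_rot: [0.144, 0.646, 0.732, 0.161]
contact_force: [-13.6, 0.5, 15.2]
gripper_width: 0.682
grip_force: 20.0
```

The carton is on the floor and touching the cheese. I'll release it and go for the jar.

Run:
```python
from plan import *
p,r=load(); p=p+np.array([52.4,6.4,-113.3])+[.8,.1,-1.8]+[-7.2,-.9,-3.4]+[-3.6,-.4,-1.6]+[-2.8,-.4,-1.2]+[2.5,.3,-2.3]; save(p,r); print(crate(p,r))
g=crate(p,r)
goto(g+[0,0,3],r); save(*goto(g+[0,0,90],r))
save(*goto((475.5,270.5,150),down(97),True))
goto((475.5,270.5,45),down(97),True)
```

```text
[ 9.31988357e+01 -6.87139840e-02  7.00580778e+01]
g [ 9.31988357e+01 -6.87139840e-02  7.30580778e+01] TCP [ 378. -140.  291.] offset [-1.3 -0.2  2.7] rot [0. 0. 0.] |rot| 0.0
g [ 9.31988357e+01 -6.87139840e-02  1.60058078e+02] TCP [ 342. -145.  369.] offset [-37.8  -4.6  81.6] rot [0. 0. 0.] |rot| 0.0
g (475.5, 270.5, 150) TCP [476. 270. 321.] offset [133.5 415.3 -48.4] rot [-21.9  17.1  88.4] |rot| 92.7
g (475.5, 270.5, 45) TCP [476. 270. 216.] offset [   0.    0. -105.] rot [0. 0. 0.] |rot| 0.0
```

>>> {"op": "step_arm", "data": {"moves": [{"offset":[-0.6,-0.1,1.3],"rot":[0,0,0]},{"offset":[-0.9,-0.1,1.8],"rot":[0,0,0]},{"offset":[-0.9,-0.1,1.8],"rot":[0,0,0]},{"offset":[-5,-0.6,11],"rot":[0,0,0]},{"offset":[-18,-2,38],"rot":[0,0,0]},{"offset":[-37.8,-4.6,81.6],"rot":[0,0,0]},{"offset":[-37.8,-4.6,81.6],"rot":[0,0,0]}], "gripper": -1}}

```text
time_s: 17.62
eef_pos: [341.8, -145.3, 374.4]
tcp_rot: [0.148, 0.646, 0.731, 0.162]
contact_force: [-0.3, 0.2, -0.5]
gripper_width: 1.001
grip_force: 0.0
```

>>> {"op": "step_arm", "data": {"moves": [{"offset":[10,35,20],"rot":[-2.2,1.7,8.8]},{"offset":[24,80,30],"rot":[-4.4,3.4,17.7]},{"offset":[38,125,30],"rot":[-6.6,5.1,26.5]},{"offset":[52,170,25],"rot":[-8.8,6.8,35.4]},{"offset":[66,215,15],"rot":[-11,8.6,44.2]},{"offset":[80,260,5],"rot":[-13.1,10.3,53]},{"offset":[95,305,-10],"rot":[-15.3,12,61.9]},{"offset":[110,350,-25],"rot":[-17.5,13.7,70.7]},{"offset":[125,390,-40],"rot":[-19.7,15.4,79.6]},{"offset":[133.5,415.3,-48.4],"rot":[-21.9,17.1,88.4]}]}}

```text
time_s: 18.88
eef_pos: [475.3, 272.3, 319.1]
tcp_rot: [-0.002, -0.064, 0.998, -0.002]
contact_force: [-0.1, 0.2, 0.3]
gripper_width: 0.999
grip_force: 0.0
```

>>> {"op": "step_arm", "data": {"moves": [{"offset":[0,0,0],"rot":[0,0,0]}]}}

```text
time_s: 19.0
eef_pos: [475.2, 271.7, 319.2]
tcp_rot: [-0.001, -0.062, 0.998, -0.001]
contact_force: [-0.2, 0.9, -0.6]
gripper_width: 1.0
grip_force: 0.0
```

Run:
```python
from plan import *
m=vision.camera_model("wrist"); im=vision.capture("wrist")[:,:,::-1]
hsv=cv2.cvtColor(im.copy(),cv2.COLOR_BGR2HSV); M=((hsv[...,0]<8)|(hsv[...,0]>174))&(hsv[...,1]>150)&(hsv[...,2]>90)
n,l,st,ce=cv2.connectedComponentsWithStats(M.astype(np.uint8))
for i in range(1,n):
    if st[i,4]>150: print(st[i],ce[i],atz(m,ce[i],86).round(1))
mt=vision.camera_model("top"); im2=vision.capture("top")[:,:,::-1]; cv2.imwrite("w3.png",im)
a=cv2.resize(im,(400,300)); b=cv2.resize(im2[130:280,140:340],(400,300)); cv2.imwrite("pics/w3.png",np.hstack([a,b])); print(monitor.state()["eef_pos"])
```

```text
[ 224  179   67   66 3194] [257.92078898 210.91828428] [473.5 273.6  86. ]
[152 308  50   9 339] [175.64896755 312.67256637] [580.5 211.2  86. ]
[475.15073506 270.27334443 320.50858079]
```

View pics/w3.png

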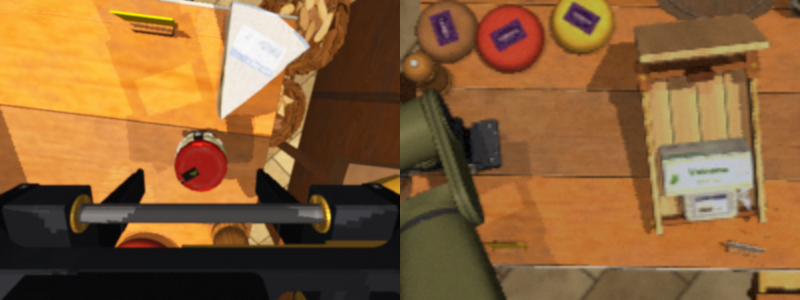

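The carton and cheese sit crosswise at the front, and the jar lid is at about (474,272.5), centred between the fingers. I'll descend and grip it.

>>> {"op": "step_arm", "data": {"moves": [{"offset":[-1.5,2,-30],"rot":[0,0,0]},{"offset":[-1.5,2,-65],"rot":[0,0,0]},{"offset":[-1.5,2,-95],"rot":[0,0,0]},{"offset":[-1.5,2,-105],"rot":[0,0,0]},{"offset":[-1.5,2,-105],"rot":[0,0,0]}]}}

```text
time_s: 19.73
eef_pos: [473.9, 271.9, 216.3]
tcp_rot: [0.0, -0.06, 0.998, -0.001]
contact_force: [-0.0, 0.0, 0.7]
gripper_width: 1.001
grip_force: 0.0
```

>>> {"op": "step_arm", "data": {"moves": [{"offset":[0,0,0],"rot":[0,0,0]},{"offset":[0,0,0],"rot":[0,0,0]},{"offset":[0,0,0],"rot":[0,0,0]},{"offset":[0,0,0],"rot":[0,0,0]},{"offset":[0,0,0],"rot":[0,0,0]}], "gripper": 1, "newtons": 25}}

```text
time_s: 20.35
eef_pos: [474.1, 272.5, 216.4]
tcp_rot: [0.0, -0.061, 0.998, -0.001]
contact_force: [0.9, -2.2, 1.8]
gripper_width: 0.616
grip_force: 23.9
```

>>> {"op": "step_arm", "data": {"moves": [{"offset":[0,0,20],"rot":[0,0,0]},{"offset":[0,0,60],"rot":[0,0,0]},{"offset":[0,0,110],"rot":[0,0,0]},{"offset":[0,0,150],"rot":[0,0,0]},{"offset":[0,0,150],"rot":[0,0,0]}]}}

```text
time_s: 20.98
eef_pos: [474.6, 273.0, 370.8]
tcp_rot: [0.004, -0.061, 0.998, 0.001]
contact_force: [0.4, 0.8, -3.9]
gripper_width: 0.617
grip_force: 23.9
```

Run:
```python
from plan import *
p,r=load(); p=p+np.array([-1.5,2,-105])+[0,0,150]; save(p,r); print(p,monitor.state()["eef_pos"])
# carton back face in my frame ~93+33=126; jar r 31 -> touch 157; set at 167
save(*goto((167,0,170),tool('y')))
for z in (100,55,48,45): goto((167,0,z),tool('y'))
```

```text
[474.  272.5 366. ] [474.61304493 272.99901696 370.75752885]
g (167, 0, 170) TCP [ 404. -137.  410.] offset [ -69.8 -409.6   43.6] rot [  3.  -24.8   0. ] |rot| 25.0
g (167, 0, 100) TCP [ 434. -134.  346.] offset [ 29.4   3.6 -63.4] rot [0. 0. 0.] |rot| 0.0
g (167, 0, 55) TCP [ 452. -131.  305.] offset [  48.2    5.9 -104.2] rot [0. 0. 0.] |rot| 0.0
g (167, 0, 48) TCP [ 455. -131.  299.] offset [  51.2    6.3 -110.6] rot [0. 0. 0.] |rot| 0.0
g (167, 0, 45) TCP [ 457. -131.  296.] offset [  52.4    6.4 -113.3] rot [0. 0. 0.] |rot| 0.0
```

>>> {"op": "step_arm", "data": {"moves": [{"offset":[0,-15,40],"rot":[0,0,0]},{"offset":[-5,-60,70],"rot":[0.3,-2.2,0]},{"offset":[-13,-110,75],"rot":[0.7,-5.5,0]},{"offset":[-22,-160,75],"rot":[1,-8.5,0]},{"offset":[-31,-210,75],"rot":[1.4,-11.6,0]},{"offset":[-40,-260,70],"rot":[1.8,-14.8,0]},{"offset":[-49,-310,65],"rot":[2.2,-18,0]},{"offset":[-58,-355,58],"rot":[2.6,-21.2,0]},{"offset":[-66,-392,50],"rot":[2.9,-23.8,0]},{"offset":[-69.8,-409.6,43.6],"rot":[3,-24.8,0]}]}}

```text
time_s: 22.22
eef_pos: [402.9, -138.5, 405.9]
tcp_rot: [0.214, -0.058, 0.975, 0.013]
contact_force: [-0.3, 0.7, -4.1]
gripper_width: 0.619
grip_force: 24.0
```

>>> {"op": "step_arm", "data": {"moves": [{"offset":[10,1.2,-21],"rot":[0,0,0]},{"offset":[20,2.4,-42],"rot":[0,0,0]},{"offset":[29.4,3.6,-63.4],"rot":[0,0,0]},{"offset":[39,4.7,-84],"rot":[0,0,0]},{"offset":[46,5.6,-99.5],"rot":[0,0,0]},{"offset":[49.5,6,-107],"rot":[0,0,0]},{"offset":[49.5,6,-107],"rot":[0,0,0]},{"offset":[49.5,6,-107],"rot":[0,0,0]}]}}

```text
time_s: 23.22
eef_pos: [453.8, -131.2, 303.4]
tcp_rot: [0.217, -0.059, 0.974, 0.012]
contact_force: [-1.4, -0.9, -3.6]
gripper_width: 0.621
grip_force: 24.0
```

>>> {"op": "step_arm", "data": {"moves": [{"offset":[0.8,0.1,-1.8],"rot":[0,0,0]},{"offset":[0.8,0.1,-1.8],"rot":[0,0,0]}]}}

```text
time_s: 23.48
eef_pos: [454.5, -131.0, 301.2]
tcp_rot: [0.216, -0.059, 0.974, 0.012]
contact_force: [-1.0, 0.0, -4.0]
gripper_width: 0.62
grip_force: 24.0
```

>>> {"op": "step_arm", "data": {"moves": [{"offset":[0.8,0.1,-1.8],"rot":[0,0,0]},{"offset":[0.8,0.1,-1.8],"rot":[0,0,0]}]}}

```text
time_s: 23.72
eef_pos: [455.2, -130.8, 298.9]
tcp_rot: [0.216, -0.059, 0.975, 0.012]
contact_force: [0.7, 0.4, -3.9]
gripper_width: 0.624
grip_force: 24.0
```

Now I'll slide it down the slope, just above the floor, until it meets the carton.

>>> {"op": "step_arm", "data": {"moves": [{"offset":[-2.7,-0.3,-1.3],"rot":[0,0,0]},{"offset":[-5.4,-0.7,-2.5],"rot":[0,0,0]},{"offset":[-5.4,-0.7,-2.5],"rot":[0,0,0]}]}}

```text
time_s: 24.1
eef_pos: [449.5, -131.5, 296.3]
tcp_rot: [0.216, -0.059, 0.975, 0.012]
contact_force: [-0.4, -0.4, -3.7]
gripper_width: 0.62
grip_force: 24.0
```

>>> {"op": "step_arm", "data": {"moves": [{"offset":[-1.8,-0.2,-0.8],"rot":[0,0,0]},{"offset":[-1.8,-0.2,-0.8],"rot":[0,0,0]}]}}

```text
time_s: 24.35
eef_pos: [447.9, -131.8, 295.7]
tcp_rot: [0.216, -0.059, 0.974, 0.012]
contact_force: [0.7, -0.5, -3.9]
gripper_width: 0.618
grip_force: 24.0
```

>>> {"op": "step_arm", "data": {"moves": [{"offset":[-1.4,-0.2,-0.6],"rot":[0,0,0]},{"offset":[-1.4,-0.2,-0.6],"rot":[0,0,0]}]}}

```text
time_s: 24.6
eef_pos: [446.6, -132.0, 295.1]
tcp_rot: [0.216, -0.059, 0.974, 0.012]
contact_force: [-0.7, 0.0, -4.0]
gripper_width: 0.62
grip_force: 24.0
```

>>> {"op": "step_arm", "data": {"moves": [{"offset":[-1.4,-0.2,-0.6],"rot":[0,0,0]},{"offset":[-1.4,-0.2,-0.6],"rot":[0,0,0]}]}}

```text
time_s: 24.85
eef_pos: [445.1, -132.1, 294.5]
tcp_rot: [0.216, -0.059, 0.974, 0.012]
contact_force: [0.6, -0.1, -3.3]
gripper_width: 0.615
grip_force: 24.0
```

>>> {"op": "step_arm", "data": {"moves": [{"offset":[0.4,0,-0.9],"rot":[0,0,0]},{"offset":[0.8,0.1,-1.8],"rot":[0,0,0]},{"offset":[0.8,0.1,-1.8],"rot":[0,0,0]}]}}

```text
time_s: 25.22
eef_pos: [446.1, -132.1, 292.8]
tcp_rot: [0.216, -0.059, 0.974, 0.012]
contact_force: [0.3, -0.4, -3.1]
gripper_width: 0.617
grip_force: 24.0
```

>>> {"op": "step_arm", "data": {"moves": [{"offset":[0.4,0,-0.9],"rot":[0,0,0]},{"offset":[0.4,0,-0.9],"rot":[0,0,0]}]}}

```text
time_s: 25.48
eef_pos: [446.5, -132.2, 292.9]
tcp_rot: [0.216, -0.06, 0.974, 0.012]
contact_force: [-8.0, -0.1, 3.2]
gripper_width: 0.619
grip_force: 24.3
```

The jar is standing on the floor. I'll release it and plan the tab grasp.

>>> {"op": "step_arm", "data": {"moves": [{"offset":[-0.2,0,0.5],"rot":[0,0,0]},{"offset":[-0.2,0,0.5],"rot":[0,0,0]},{"offset":[-0.2,0,0.5],"rot":[0,0,0]},{"offset":[-0.2,0,0.5],"rot":[0,0,0]}], "gripper": -0.8}}

```text
time_s: 25.98
eef_pos: [446.4, -132.1, 292.5]
tcp_rot: [0.216, -0.059, 0.974, 0.012]
contact_force: [0.1, 0.0, 0.2]
gripper_width: 0.896
grip_force: 0.0
```

Run:
```python
from plan import *
p,r=load(); p=p+np.array([49.5,6,-107])+[1.6,.2,-3.6]+[-5.4,-.7,-2.5]+[-1.8,-.2,-.8]+[-2.8,-.4,-1.2]+[.8,.1,-1.8]+[.4,0,-.9]+[-.2,0,.5]; save(p,r); g=crate(p,r); print(g, monitor.state()["contact_force"])
print(crate(monitor.state()["eef_pos"],q2r(monitor.state()["tcp_rot"])))
save(*goto(g+[0,0,110],r))
r2=tool('y',13); print(r2.as_matrix().round(2))
# tab middle x: measured keeper face ~252 mine -> tab mid 262
save(*goto((262,0,200),r2)); 
for z in (110,90,86): goto((262,0,z),r2)
```

```text
[155.85028566  -0.1679686   45.77296729] [0.08947378 0.03780906 0.23861416]
[156.0940154   -0.49173493  45.90129984]
g [155.85028566  -0.1679686  155.77296729] TCP [ 400. -138.  392.] offset [-46.1  -5.7  99.7] rot [0. 0. 0.] |rot| 0.0
[[-0.78 -0.12  0.61]
 [-0.1   0.99  0.08]
 [-0.62  0.   -0.79]]
g (262, 0, 200) TCP [ 444. -132.  457.] offset [44.2  5.6 64.7] rot [  1.6 -12.9  -0. ] |rot| 13.0
g (262, 0, 110) TCP [ 482. -128.  375.] offset [ 37.8   4.6 -81.6] rot [0. 0. 0.] |rot| 0.0
g (262, 0, 90) TCP [ 490. -127.  357.] offset [ 46.1   5.7 -99.7] rot [0. 0. 0.] |rot| 0.0
g (262, 0, 86) TCP [ 492. -126.  353.] offset [  47.8    5.9 -103.3] rot [0. 0. 0.] |rot| 0.0
```

>>> {"op": "step_arm", "data": {"moves": [{"offset":[-2,-0.2,4.5],"rot":[0,0,0]},{"offset":[-8,-1,18],"rot":[0,0,0]},{"offset":[-20,-2.5,44],"rot":[0,0,0]},{"offset":[-35,-4.3,76],"rot":[0,0,0]},{"offset":[-46,-5.7,99.7],"rot":[0,0,0]}]}}

```text
time_s: 26.6
eef_pos: [399.5, -137.8, 394.8]
tcp_rot: [0.217, -0.059, 0.974, 0.011]
contact_force: [-0.1, 0.0, -0.5]
gripper_width: 0.9
grip_force: 0.0
```

>>> {"op": "step_arm", "data": {"moves": [{"offset":[10,1,40],"rot":[0.4,-3.2,0]},{"offset":[27,3,62],"rot":[1,-8,0]},{"offset":[44.2,5.6,64.7],"rot":[1.6,-12.9,0]},{"offset":[44.2,5.6,64.7],"rot":[1.6,-12.9,0]}]}}

```text
time_s: 27.1
eef_pos: [444.3, -132.0, 458.0]
tcp_rot: [0.325, -0.058, 0.944, 0.019]
contact_force: [-0.1, -0.0, -0.7]
gripper_width: 0.898
grip_force: 0.0
```

>>> {"op": "step_arm", "data": {"moves": [{"offset":[15,2,-33],"rot":[0,0,0]},{"offset":[30,3.7,-65],"rot":[0,0,0]},{"offset":[40,4.9,-86],"rot":[0,0,0]},{"offset":[46.1,5.7,-99.7],"rot":[0,0,0]},{"offset":[48.7,6,-105.2],"rot":[0,0,0]},{"offset":[48.7,6,-105.2],"rot":[0,0,0]},{"offset":[48.7,6,-105.2],"rot":[0,0,0]}]}}

```text
time_s: 27.98
eef_pos: [493.2, -126.3, 352.7]
tcp_rot: [0.326, -0.057, 0.944, 0.019]
contact_force: [0.2, -0.7, -0.2]
gripper_width: 0.9
grip_force: 0.0
```

>>> {"op": "step_arm", "data": {"moves": [{"offset":[0,0,0],"rot":[0,0,0]},{"offset":[0,0,0],"rot":[0,0,0]},{"offset":[0,0,0],"rot":[0,0,0]},{"offset":[0,0,0],"rot":[0,0,0]},{"offset":[0,0,0],"rot":[0,0,0]}], "gripper": 1, "newtons": 20}}

```text
time_s: 28.6
eef_pos: [493.1, -125.6, 351.5]
tcp_rot: [0.325, -0.057, 0.944, 0.021]
contact_force: [-0.1, 13.3, 3.4]
gripper_width: 0.43
grip_force: 6.7
```

The tab is gripped (40 mm), but with a 13 N side load, so I'll shift slightly to the left to relieve it.

>>> {"op": "step_arm", "data": {"moves": [{"offset":[0,1,0],"rot":[0,0,0]},{"offset":[0,1,0],"rot":[0,0,0]},{"offset":[0,1,0],"rot":[0,0,0]}]}}

```text
time_s: 28.98
eef_pos: [493.1, -124.7, 351.5]
tcp_rot: [0.325, -0.057, 0.944, 0.02]
contact_force: [-3.5, 4.8, 2.0]
gripper_width: 0.424
grip_force: 20.0
```

>>> {"op": "step_arm", "data": {"moves": [{"offset":[0,1,0],"rot":[0,0,0]},{"offset":[0,1,0],"rot":[0,0,0]},{"offset":[0,1,0],"rot":[0,0,0]}]}}

```text
time_s: 29.35
eef_pos: [493.0, -124.3, 351.5]
tcp_rot: [0.325, -0.057, 0.944, 0.019]
contact_force: [-5.9, 1.2, 3.4]
gripper_width: 0.418
grip_force: 20.0
```

>>> {"op": "step_arm", "data": {"moves": [{"offset":[-3.6,-0.4,-1.7],"rot":[0,0,0]},{"offset":[-8.1,-1,-3.8],"rot":[0,0,0]},{"offset":[-12.6,-1.5,-5.9],"rot":[0,0,0]},{"offset":[-17.1,-2.1,-8],"rot":[0,0,0]},{"offset":[-21.6,-2.6,-10.1],"rot":[0,0,0]},{"offset":[-26.1,-3.2,-12.3],"rot":[0,0,0]},{"offset":[-30.6,-3.7,-14.4],"rot":[0,0,0]},{"offset":[-35.1,-4.3,-16.5],"rot":[0,0,0]},{"offset":[-39.6,-4.8,-18.6],"rot":[0,0,0]},{"offset":[-43.2,-5.3,-20.3],"rot":[0,0,0]}]}}

```text
time_s: 30.6
eef_pos: [449.6, -129.7, 331.1]
tcp_rot: [0.325, -0.057, 0.944, 0.019]
contact_force: [6.2, -0.8, -2.4]
gripper_width: 0.422
grip_force: 20.0
```

>>> {"op": "step_arm", "data": {"moves": [{"offset":[-1.8,-0.2,-0.8],"rot":[0,0,0]},{"offset":[-3.6,-0.4,-1.7],"rot":[0,0,0]}]}}

```text
time_s: 30.85
eef_pos: [446.1, -130.1, 329.5]
tcp_rot: [0.325, -0.057, 0.944, 0.019]
contact_force: [5.3, -1.4, -1.5]
gripper_width: 0.422
grip_force: 20.0
```

>>> {"op": "step_arm", "data": {"moves": [{"offset":[-1.8,-0.2,-0.8],"rot":[0,0,0]},{"offset":[-3.6,-0.4,-1.7],"rot":[0,0,0]}]}}

```text
time_s: 31.1
eef_pos: [442.6, -130.6, 327.8]
tcp_rot: [0.325, -0.057, 0.944, 0.018]
contact_force: [5.6, -1.4, -1.7]
gripper_width: 0.416
grip_force: 20.0
```

>>> {"op": "step_arm", "data": {"moves": [{"offset":[-1.4,-0.2,-0.6],"rot":[0,0,0]},{"offset":[-2.7,-0.3,-1.3],"rot":[0,0,0]}]}}

```text
time_s: 31.35
eef_pos: [439.9, -130.9, 326.5]
tcp_rot: [0.325, -0.057, 0.944, 0.018]
contact_force: [4.4, -2.4, -2.4]
gripper_width: 0.422
grip_force: 20.0
```

>>> {"op": "step_arm", "data": {"moves": [{"offset":[-0.9,-0.1,-0.4],"rot":[0,0,0]},{"offset":[-1.8,-0.2,-0.8],"rot":[0,0,0]}]}}

```text
time_s: 31.6
eef_pos: [438.1, -131.1, 325.7]
tcp_rot: [0.325, -0.057, 0.944, 0.018]
contact_force: [5.2, -2.8, -3.1]
gripper_width: 0.42
grip_force: 20.0
```

>>> {"op": "step_arm", "data": {"moves": [{"offset":[-0.9,-0.1,-0.4],"rot":[0,0,0]},{"offset":[-1.8,-0.2,-0.8],"rot":[0,0,0]}]}}

```text
time_s: 31.85
eef_pos: [436.3, -131.3, 324.8]
tcp_rot: [0.325, -0.057, 0.944, 0.018]
contact_force: [5.7, -2.3, -2.4]
gripper_width: 0.417
grip_force: 20.0
```

>>> {"op": "step_arm", "data": {"moves": [{"offset":[-0.9,-0.1,-0.4],"rot":[0,0,0]},{"offset":[-1.8,-0.2,-0.8],"rot":[0,0,0]}]}}

```text
time_s: 32.1
eef_pos: [434.5, -131.6, 324.0]
tcp_rot: [0.325, -0.057, 0.944, 0.018]
contact_force: [6.6, -3.7, -3.2]
gripper_width: 0.42
grip_force: 20.0
```

>>> {"op": "step_arm", "data": {"moves": [{"offset":[-0.9,-0.1,-0.4],"rot":[0,0,0]},{"offset":[-1.8,-0.2,-0.8],"rot":[0,0,0]}]}}

```text
time_s: 32.35
eef_pos: [432.8, -131.7, 323.2]
tcp_rot: [0.325, -0.057, 0.944, 0.018]
contact_force: [9.0, -2.4, -4.6]
gripper_width: 0.418
grip_force: 20.0
```

>>> {"op": "step_arm", "data": {"moves": [{"offset":[-0.7,-0.1,-0.3],"rot":[0,0,0]},{"offset":[-1.4,-0.2,-0.6],"rot":[0,0,0]}]}}

```text
time_s: 32.6
eef_pos: [431.5, -131.9, 322.6]
tcp_rot: [0.326, -0.057, 0.944, 0.018]
contact_force: [12.9, -1.7, -7.1]
gripper_width: 0.42
grip_force: 20.0
```

>>> {"op": "step_arm", "data": {"moves": [{"offset":[-0.7,-0.1,-0.4],"rot":[0,0,0]},{"offset":[-0.7,-0.1,-0.4],"rot":[0,0,0]}]}}

```text
time_s: 32.85
eef_pos: [431.0, -132.0, 322.4]
tcp_rot: [0.326, -0.057, 0.943, 0.018]
contact_force: [13.6, -2.3, -7.1]
gripper_width: 0.423
grip_force: 20.0
```

>>> {"op": "step_arm", "data": {"moves": [{"offset":[-0.7,-0.1,-0.4],"rot":[0,0,0]},{"offset":[-0.7,-0.1,-0.4],"rot":[0,0,0]}]}}

```text
time_s: 33.1
eef_pos: [430.6, -132.0, 322.2]
tcp_rot: [0.327, -0.056, 0.943, 0.018]
contact_force: [18.9, -0.1, -8.0]
gripper_width: 0.416
grip_force: 20.0
```

>>> {"op": "step_arm", "data": {"moves": [{"offset":[-0.7,-0.1,-0.4],"rot":[0,0,0]},{"offset":[-0.7,-0.1,-0.4],"rot":[0,0,0]}]}}

```text
time_s: 33.35
eef_pos: [430.2, -132.0, 322.0]
tcp_rot: [0.327, -0.056, 0.943, 0.018]
contact_force: [22.6, 0.8, -9.9]
gripper_width: 0.421
grip_force: 20.0
```

The push is about 12 N net of drag, and firm. I'll hold it briefly, let go and retreat along the crate's z.

>>> {"op": "step_arm", "data": {"moves": [{"offset":[0,0,0],"rot":[0,0,0]},{"offset":[0,0,0],"rot":[0,0,0]}]}}

```text
time_s: 33.6
eef_pos: [430.2, -132.0, 322.0]
tcp_rot: [0.327, -0.056, 0.943, 0.018]
contact_force: [22.3, -0.3, -8.4]
gripper_width: 0.421
grip_force: 20.0
```

>>> {"op": "step_arm", "data": {"moves": [{"offset":[0,0,0],"rot":[0,0,0]},{"offset":[0,0,0],"rot":[0,0,0]},{"offset":[0,0,0],"rot":[0,0,0]},{"offset":[0,0,0],"rot":[0,0,0]}], "gripper": -0.8}}

```text
time_s: 34.1
eef_pos: [429.2, -131.9, 321.6]
tcp_rot: [0.325, -0.057, 0.944, 0.019]
contact_force: [0.6, 0.8, 0.3]
gripper_width: 0.782
grip_force: 0.0
```

>>> {"op": "step_arm", "data": {"moves": [{"offset":[-4.2,-0.5,9],"rot":[0,0,0]},{"offset":[-15,-1.8,32],"rot":[0,0,0]},{"offset":[-30,-3.6,65],"rot":[0,0,0]},{"offset":[-46,-5.5,100],"rot":[0,0,0]},{"offset":[-60,20,130],"rot":[0,0,0]},{"offset":[-60,60,150],"rot":[0,0,0]},{"offset":[-60,110,160],"rot":[0,0,0]},{"offset":[-60,160,160],"rot":[0,0,0]},{"offset":[-60,210,160],"rot":[0,0,0]},{"offset":[-60,260,160],"rot":[0,0,0]}]}}

```text
time_s: 35.35
eef_pos: [368.4, 129.5, 482.7]
tcp_rot: [0.326, -0.057, 0.943, 0.019]
contact_force: [0.7, -0.1, -0.6]
gripper_width: 0.898
grip_force: 0.0
```

Run:
```python
from h import *
a=vision.capture("top")[:,:,::-1]; b=vision.capture("scene")[:,:,::-1]
A=cv2.resize(a[165:265,240:330],(400,444),interpolation=cv2.INTER_CUBIC); B=cv2.resize(b[165:285,215:323],(400,444),interpolation=cv2.INTER_CUBIC)
cv2.imwrite("pics/end.png",np.hstack([A,B])); print(monitor.state()["contact_force"],monitor.state()["time_s"])
```

```text
[-0.54475553 -1.20839924 -0.0839395 ] 35.45
```

View pics/end.png

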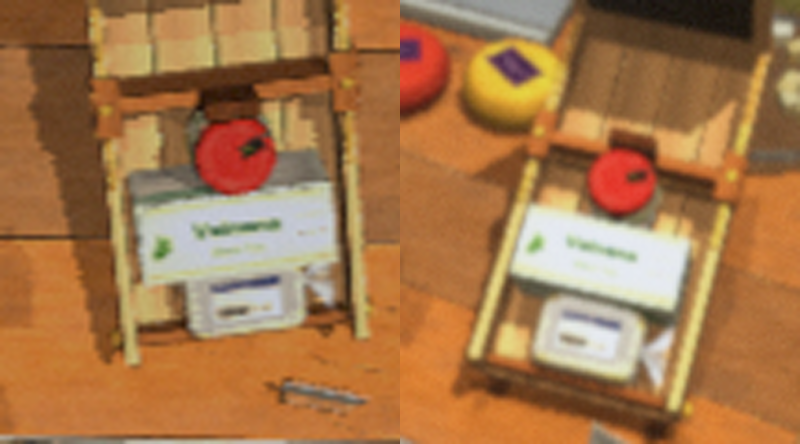

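The final view shows cheese, carton, jar and keeper tight together and square, with the cards and wheels unmoved. The measured keeper travel (about 70 mm) matches the summed widths of the goods. I'll hand it in.

```bash
python3 -c "
from rig import ticket
print(ticket.sign_off())"
```

```text
the job is handed in; nothing more can be done
None
```

The job is handed in at about 35 s of the 72 s allowed, with no verdict returned: the cheese, carton and jar stand tight against the lip, and the keeper was pressed on the jar with about 12 N (tool force less keeper drag), then released.

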